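# Release the cam lock and push the specimen carriage home

### The job

Unlock the specimen carriage of the label-reading station by pushing the cam lever round, clockwise seen from above, until the cam is at its low point: the lever points along the green mark. Only then push the carriage forward by its white plate until it is fully home against the stops at the reader, and let go. Push with the fingertips only: grip nothing, lift nothing, let the specimen pot ride along upright on the carriage, and leave the tube rack, the gel bottle and the swab jar where they are.

Things in the scene. Friction and masses are not known exactly. Their poses are not given: they have to be found in the camera images.
- dock: The station, fixed to the counter: a grey base plate 300 x 240 x 12 mm. Origin at the centre of its underside, on the counter; +x is 'forward', the way the carriage is pushed, +y to the left of that, z up. The cam lock with its lever is on its left half, axis at (2, 55) mm; the blue carriage on its right half slides on two rails along x at y -55 mm.
- cam_axis (a point): A fixed point on the vertical axis of the cam and its lever, 55 mm above the counter, at half the lever's height. The cam is a yellow eccentric disc 64 mm across, 15 to 31 mm above the counter, its centre 16 mm off the axis, a red dot near its high point.
- cam_turn (a joint): Turn of the cam, rad, clockwise from above. 0: high point towards the carriage, lever pointing back (dock -x); 1.57: lever left (dock +y); 3.14: low point, lever forward over the green mark. Range -0.05 to 3.7 (if turned too far, push it back); starts at 0.15 to 1.2. A stiff hinge (about 4 N at 65 mm) holds it where it is left. Away from its low point the cam blocks the carriage's follower.
- cam: The cam with its lever: a flat black bar with a red end, 12 mm thick, 34 mm high (38 to 72 mm above the counter), reaching 95 mm out from the cam axis; pushed on its flat side. Origin on the cam axis, 12 mm above the counter; its x axis points out along the bar. More than 35 N from the fingers counts as gripping it.
- lever_tip (a point): The centre of the lever's red outer end, 95 mm from the cam axis, 55 mm above the counter.
- carriage (a joint): Travel of the carriage, m, forward (dock +x): 0 at the start, fully back; 0.060 fully home against the stops. About 2 N of friction; it stays where it is left. Its steel follower, a finger 16 to 31 mm above the counter, reaches sideways to 19 mm from the cam axis, front face 47 mm behind the axis at the start. With the cam not low it meets the cam within about 20 mm.
- push_face (a point): The upright white plate at the back of the carriage: 70 mm wide along y, 8 mm thick, 28 to 70 mm above the counter. This point is the centre of its rear face (the face to push, looking back, dock -x), 49 mm above the counter; axes parallel to the dock's. The tray in front of it is 90 x 80 mm, its floor 28 mm above the counter, with a 5 mm rim.
- pot_center (a point): Centre of the loose specimen pot, amber with a white lid, 48 mm across, 54 mm high, roughly 40 to 90 g, that stands on the carriage's tray some 48 mm ahead of the push plate's rear face; it is to ride along.
- green_mark (a point): Centre of the green painted mark on the base plate, 90 x 14 mm, long along dock x, 98 mm forward of the cam axis and 13 mm above the counter. The lever lies over it when the cam is at its low point.
- reader_top (a point): Centre of the top of the white label reader, a fixed block 80 mm (x) x 90 mm (y), top 75 mm above the counter, beyond the carriage. Two black rubber stops on its near side end the carriage's travel.
- tube_rack: Bystander: loose white rack of blue-capped tubes, 120 x 60 mm, 109 mm high; stands right of the station. Origin at the centre of its underside.
- gel_bottle: Bystander: loose clear gel bottle with a blue cap, 58 mm across, 140 mm high; stands left of the station. Origin at the centre of its underside.
- swab_jar: Bystander: loose white jar with an orange cap, 64 mm across, 85 mm high; stands left of the station, nearer the robot. Origin at the centre of its underside.
Not all that is in view belongs to the job. What is meant by the part that bears pot_center is not brown, and is the smaller of those in its own colour.

How it is judged:
On the way, in this order (a step that is already met when the one before it is completed fails the run):
1. the cam is turned to its low point (lever within 0.25 rad of the green mark's direction) while the carriage is still back (value of joint cam_turn between 2.89 and 3.39 rad and value of joint carriage below 0.025 m), for 0.2 s.
2. the carriage is pushed fully home (value of joint cam_turn between 2.89 and 3.39 rad and value of joint carriage above 0.0565 m), for 0.2 s.
At the end, for the whole second after the job is handed in: The cam rests within 0.25 rad of its low point, the carriage rests fully home (within 3.5 mm of the stops), and the specimen pot stands upright on its tray (all of step 2 and velocity of joint carriage between -0.01 and 0.01 m/s and velocity of joint cam_turn between -0.05 and 0.05 rad/s and angle between pot_center's own z axis and vertical below 0.2 rad and horizontal distance between pot_center and push_face below 0.08 m and height (world z) of pot_center between 0.048 and 0.065 m); the robot touches nothing.
It fails at once if the carriage is pushed on (beyond 25 mm) before the cam is at its low point (value of joint carriage above 0.025 m and (value of joint cam_turn below 2.84 rad or value of joint cam_turn above 3.44 rad)).
It fails at once if the lever is gripped or wrenched (more than 35 N from the fingers) (contact force between the fingers and cam above 35 N).
It fails at once if the specimen pot is lifted or tipped (height (world z) of pot_center above 0.07 m or angle between pot_center's own z axis and vertical above 0.35 rad).
It fails at once if the tube rack, gel bottle or swab jar is displaced (over 20 mm), lifted or tipped (distance of any of tube_rack, gel_bottle, swab_jar from where it was at the start of the episode above 0.02 m or angle between any of tube_rack, gel_bottle, swab_jar's own z axis and vertical above 0.35 rad).
It also fails if it takes over 61 s, if anything falls off the work surface, if the arm or the gripper's body presses on something with over 40 N, if the wrist force passes 120 N, or if a joint passes its speed limit or range.

### The arm

A 6-joint arm with a two-finger parallel gripper is mounted at the origin on the work surface. World frame = base frame: x ahead of the robot, y to its left, z up, the work surface at z = 0. Lengths are in m, angles in rad, forces in N, time in s.
With the tool pointing down it reaches from about 0.375 to 0.975 m from the base axis. Payload 3.8 kg.
Tool frame: the origin (TCP) lies midway between the tips of the shut fingers; the grasp point (between the pads) lies 19 mm behind it; x points along the fingers, y is the direction in which the jaws open and shut, and the axes are right-handed (so a half turn about x gives the same grasp; the last joint's range is limited). The gripper opens to 88 mm and grips with 3 to 60 N. Pads are 18 mm wide; open, the fingers measure 123 mm over their backs; the gripper's body (75 mm by 187 mm) begins 45 mm behind the grasp point.
Start: joints at [-1.142, 0.264, 1.604, -0, 1.274, -0.037], TCP at [0.303, -0.603, 0.239] pointing down, gripper open.
Joint ranges: [-2.63, 2.63], [-0.94, 2.18], [0.31, 2.57], [-1.31, 4.45], [0, 2.66], [-2.55, 2.55]. Speed limits (rad/s): [2.57, 2.57, 3.14, 3.14, 3.14, 3.14].

### API

Orientations are given as a rotation vector (axis times angle).
In Python, from cell import manip, inverse_kinematics, cams, order gives the robot as it stands. Calls block until the motion is done:
- manip.move_pose(position, orientation): joint-space move of the TCP to a pose.
- manip.move_linear(position, rate=0.15, rot=None): straight line of the TCP; rot=None keeps the orientation; rate is the mean speed in m/s.
- manip.set_joints(angles): joint-space move.
- manip.set_gripper(opening, force=None): finger opening in m; force is the grip in N (None keeps the last); returns when the fingers have stopped.
- manip.dwell(seconds).
- inverse_kinematics(position, orientation): joint angles nearest the present ones, or None.
- manip.state(): the state.
- cams.capture(name): name is "side" or "top"; returns a dict with "image" (420x560x3 uint8, blue, green, red), "z_map" (420x560 float32, m along the optical axis (not along the pixel's ray), 0 where there is no reading), "intrinsics" (3x3 intrinsics, pixels), "k1" (the pictures are not rectified: a ray, as slopes to the right and down, at radius r is drawn at 1 + k1 r^2 times it, then the intrinsics apply), "position" and "orientation" of the camera in the world. Camera axes: x right, y down, z forward; pixel columns grow to the right and rows downward; lengths in m; the calibration is good to about 2 mm. A picture is of the moment at which its call begins.
A pose or a line that the arm cannot do raises manip.IKError and nothing moves.
- order.close_job(): hands the job in, once; it reports no verdict.
The state is a dict: "clock": time; "joint_pos": joint angles; "joint_velocities": joint speeds; "tau": joint torques, N m; "tool_pos": TCP position; "tcp_rot": TCP orientation; "contact_force": force on the tool from outside, world axes, zero at the start; "moment": the same for the moment, N m; "gripper_width": finger opening in m.
Only numpy, scipy, OpenCV 4.12 (cv2) and the standard library are available. Lean on these libraries where they do the work, as an engineer would, in place of code of your own. Each camera call takes 0.05 s, during which the arm holds its last target. There are 200 camera calls.

## Working session

There is one attempt and no reset: what is moved stays moved. The work goes in short steps, each a Python script; the robot and the scene stay as the last script left them, time stands still between calls to the robot, and variables do not carry over. Pictures are saved under pics/ and viewed, about 8 in all and at most 12, crops included, and the job is handed in when it is done.

```bash
mkdir -p pics; ls; cat > h.py <<'E'
import numpy as np, cv2
from scipy.spatial.transform import Rotation as R
from cell import manip, inverse_kinematics, cams, order
def rotm(o):
    o=np.array(o,float)
    return o if o.shape==(3,3) else (R.from_rotvec(o).as_matrix() if o.size==3 else R.from_quat(o).as_matrix())
def rays(c,px):
    K=c["intrinsics"];k=float(c["k1"])
    d=np.array([k,0,0,0,0.]) 
    n=cv2.undistortPoints(np.array(px,float).reshape(-1,1,2),K,d).reshape(-1,2)
    return np.c_[n,np.ones(len(n))]
def on_plane(c,px,z):
    v=rays(c,px)@rotm(c["orientation"]).T; p=np.array(c["position"])
    return p+v*((z-p[2])/v[:,2])[:,None]
def depth_pts(c,px):
    px=np.array(px,int).reshape(-1,2); zz=c["z_map"][px[:,1],px[:,0]]
    return np.array(c["position"])+(rays(c,px)*zz[:,None])@rotm(c["orientation"]).T
E
python3 - <<'E'
from h import *
for n in("top","side"):
    c=cams.capture(n); cv2.imwrite(f"pics/{n}0.png",cv2.resize(c["image"],None,fx=1.4,fy=1.4)); print(n,c["intrinsics"],c["k1"],c["position"],c["orientation"])
print(manip.state())
E
```

```text
pics
top [[413.26989856   0.         284.45118149]
 [  0.         413.26989856 204.2454859 ]
 [  0.           0.           1.        ]] -0.06971872913625382 [ 0.41984305 -0.04086266  1.13224262] [-2.17149997  2.20945976 -0.0934967 ]
side [[413.2172426    0.         285.09238111]
 [  0.         413.2172426  200.86224102]
 [  0.           0.           1.        ]] -0.07353496482058745 [0.17353274 0.62436073 0.81700979] [-0.67987202  2.68952278 -1.08330225]
{'clock': 0.1, 'joint_pos': array([-1.14190176e+00,  2.64666270e-01,  1.60523906e+00,  1.53036525e-05,
        1.27367973e+00, -3.69039607e-02]), 'joint_velocities': array([ 0.00067042, -0.0023734 , -0.00152963,  0.00184677, -0.00029685,
        0.0008943 ]), 'tau': array([-1.13664547e-05, -5.03618145e+01, -3.58071077e+01,  7.30048120e-02,
        2.33324262e-02, -5.03988088e-05]), 'tool_pos': array([ 0.30290221, -0.60250736,  0.2375194 ]), 'tcp_rot': array([ 1.96257124,  0.46758797, -1.96332506]), 'contact_force': array([-0.21505827, -0.36242722, -0.19984177]), 'moment': array([ 0.01961448, -0.01163546, -0.00743137]), 'gripper_width': 0.08828681055157617}
```

View pics/top0.png

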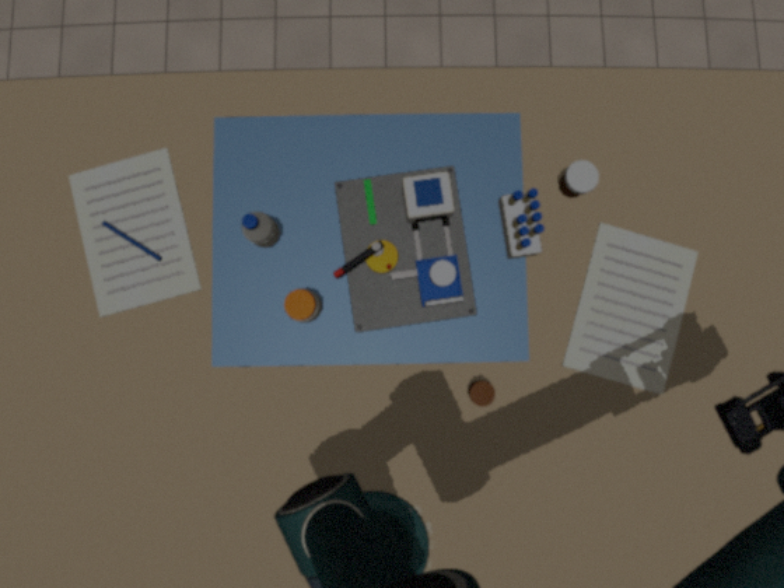

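View pics/side0.png

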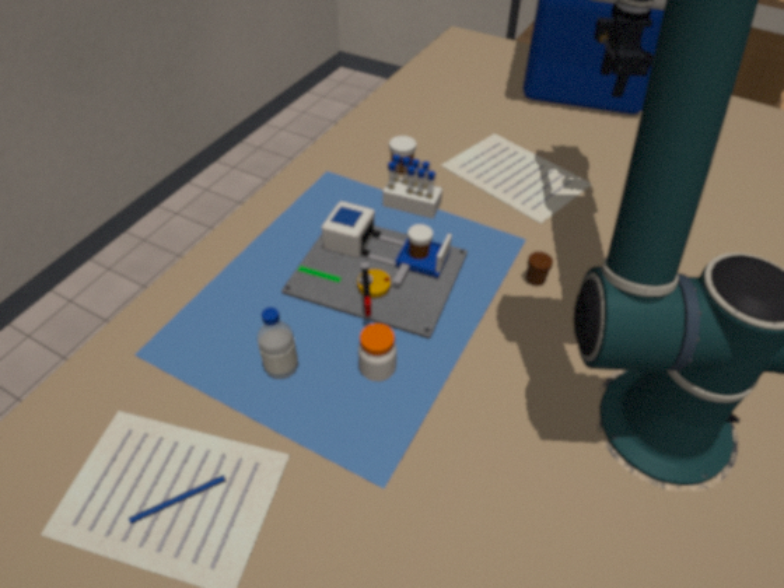

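The top view (displayed pixels) shows three candidates for the pot. One is the white-lidded pot on the blue tray (442,272), one is a larger white-lidded pot off the mat (580,178), and one is a brown cup (482,392). The pot on the tray fits, because it isn't brown and is the smaller of the two white-lidded ones. The lever runs from about (380,245) to its red end at (338,273), and the green mark is at (371,202). I'll measure and check with a crop.

```bash
cat >> h.py <<'E'
def blob(c,lo,hi,roi=None):
    m=cv2.inRange(cv2.cvtColor(c["image"],cv2.COLOR_BGR2HSV),lo,hi)
    if roi: 
        k=np.zeros_like(m);x0,y0,x1,y1=roi;k[y0:y1,x0:x1]=1;m=m*k
    n,l,s,ce=cv2.connectedComponentsWithStats(m); 
    i=1+np.argmax(s[1:,4]); return (l==i).astype(np.uint8),ce[i],s[i]
E
python3 - <<'E'
from h import *
c=cams.capture("top"); im=c["image"]
roi=(225,110,350,245)
g,gc,gs=blob(c,(45,120,60),(75,255,255),roi)
print("green",gs,on_plane(c,[gc],.013), )
ctr=max(cv2.findContours(g,0,2)[0],key=cv2.contourArea); P=on_plane(c,ctr.reshape(-1,2),.013)[:,:2]
print("green rect",cv2.minAreaRect((P*1000).astype(np.float32)))
# base plate: low-saturation region on the mat
m=cv2.inRange(cv2.cvtColor(im,cv2.COLOR_BGR2HSV),(95,90,60),(125,255,255)); 
k=np.zeros_like(m);k[100:250,230:350]=255; pl=cv2.bitwise_and(cv2.bitwise_not(m),k)
n,l,s,ce=cv2.connectedComponentsWithStats(pl); i=1+np.argmax(s[1:,4]); print("plate",s[i])
# plate outline corner from hull, z 0.012
ctr=max(cv2.findContours((l==i).astype(np.uint8),0,2)[0],key=cv2.contourArea)
h=cv2.convexHull(ctr); P=on_plane(c,h.reshape(-1,2),.012)[:,:2]*1000
print("plate rect",cv2.minAreaRect(P.astype(np.float32)))
r,rc,rs=blob(c,(170,120,60),(180,255,255),roi); print("red",rs,rc,on_plane(c,[rc],.072))
y,yc,ys=blob(c,(20,150,100),(32,255,255),roi); print("yel",ys,on_plane(c,[yc],.031))
o=np.zeros_like(im); o=im.copy(); cv2.drawContours(o,[h],-1,(0,0,255),1)
cv2.imwrite("pics/crop1.png",cv2.resize(o[100:250,220:390],None,fx=4.5,fy=4,interpolation=cv2.INTER_CUBIC))
E
```

```text
green [260 128   9  32 155] [[ 0.66897191 -0.002417    0.013     ]]
green rect ((669.50146484375, -2.4501543045043945), (88.11273956298828, 13.97463321685791), 7.272652626037598)
plate [  230   108   120   142 13752]
plate rect ((574.0230712890625, -70.88565063476562), (328.1997985839844, 388.8721008300781), 88.9465560913086)
red [239 192   4   3   4] [240.5  193.25] [[0.52709153 0.05761875 0.072     ]]
yel [262 172  22  23 276] [[ 0.55323266 -0.02844854  0.031     ]]
```

View pics/crop1.png

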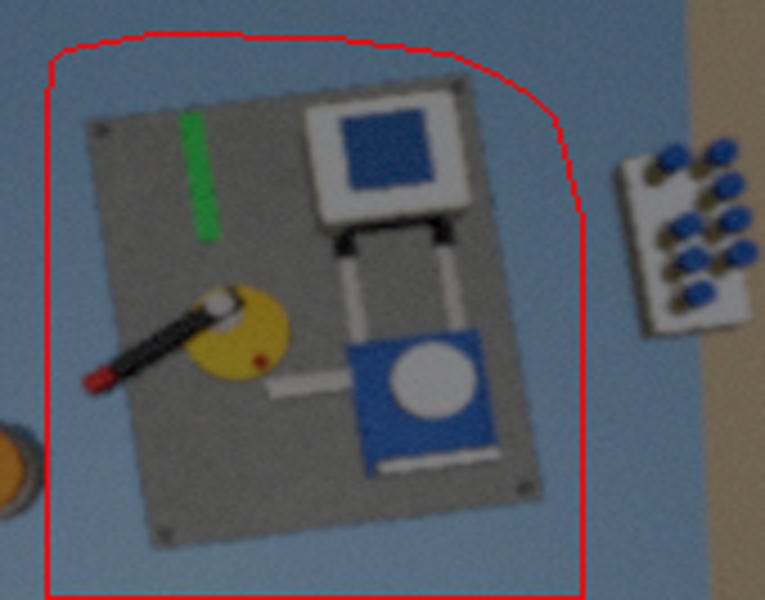

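The crop confirms it: the small white-lidded pot stands on the blue tray at crop (434,380). The plate corners are crisp at crop FL (86,122), FR (466,74), BR (542,495) and BL (153,548). The plate mask failed because its outline leaked onto the mat, so I'll use those corners and the green mark.

```bash
python3 - <<'E'
from h import *
c=cams.capture("top")
f=lambda L:[(220+x/4.5,100+y/4.) for x,y in L]
C=on_plane(c,f([(86,122),(466,74),(542,495),(153,548)]),.012)[:,:2]
ctr=C.mean(0); fw=(C[0]+C[1]-C[2]-C[3])/2; lf=(C[0]+C[3]-C[1]-C[2])/2
print("ctr",ctr,"len",np.linalg.norm(fw),np.linalg.norm(lf),"yaw",np.degrees([np.arctan2(fw[1],fw[0]),np.arctan2(-lf[0],lf[1])]))
for y in (np.radians(7.27),np.arctan2(fw[1],fw[0])):
    M=np.array([[np.cos(y),-np.sin(y)],[np.sin(y),np.cos(y)]])
    print("axis from ctr",ctr+M@[.002,.055],"from green",np.array([.6692,-.0024])-M@[.098,0])
    d=lambda p,z:((on_plane(c,f([p]),z)[0,:2]-ctr)@M)
    print("red",d((99,380),.072),"hub",d((222,305),.072),"plate mid rear top",d((440,464),.07),"pot lid",d((434,380),.082))
print("bottle cap",on_plane(c,[(250/1.4,220/1.4)],.14),"jar",on_plane(c,[(302/1.4,305/1.4)],.085),"rack",on_plane(c,[(520/1.4,224/1.4)],.06))
s=cams.capture("side")
for n,lo,hi in(("green",(45,120,60),(75,255,255)),("yel",(20,150,100),(32,255,255))):
    g,gc,gs=blob(s,lo,hi); print("side",n,gs[4],on_plane(s,[gc],.013 if n=="green" else .025))
for sg in(1,-1):
  ydir=sg*np.array([np.cos(.127),np.sin(.127),0]); x=np.array([0,0,-1.]); Rm=np.c_[x,ydir,np.cross(x,ydir)]
  for p in((.5,.03,.25),(.6,.0,.05),(.45,-.1,.05)): print(sg,inverse_kinematics(np.array(p),R.from_matrix(Rm).as_rotvec()))
E
```

```text
ctr [ 0.57602915 -0.07054467] len 0.29528759824578216 0.23663103482264117 yaw [7.40335379 7.54473505]
axis from ctr [ 0.57105309 -0.01573373] from green [ 0.57198784 -0.01480143]
red [-0.03736574  0.13011789] hub [0.00074948 0.05357031] plate mid rear top [-0.11885681 -0.05528421] pot lid [-0.06563022 -0.05877643]
axis from ctr [ 0.57092553 -0.01574546] from green [ 0.57201697 -0.01502766]
red [-0.0370628   0.13020451] hub [0.00087416 0.05356842] plate mid rear top [-0.11898516 -0.05500743] pot lid [-0.06576684 -0.05862351]
bottle cap [[0.61111104 0.20141989 0.14      ]] jar [[0.46419134 0.11991353 0.085     ]] rack [[ 0.61084121 -0.28688134  0.06      ]]
side green 121 [[ 0.66664916 -0.00231398  0.013     ]]
side yel 218 [[ 0.54807986 -0.02697059  0.025     ]]
1 [ 0.01019706 -0.07655161  1.95358075  0.          1.26456352 -0.11680294]
1 [-0.04151192  0.30595884  1.92819117  0.          0.90744264 -0.16851192]
1 [-0.27271093  0.06608539  2.22004072  0.          0.85546654 -0.39971093]
-1 None
-1 None
-1 None
```

```bash
cat >> h.py <<'E'
YAW=np.radians(7.4); M=np.array([[np.cos(YAW),-np.sin(YAW)],[np.sin(YAW),np.cos(YAW)]])
AX=np.array([.5714,-.0152])          # cam axis, world
yd=np.r_[M[:,0],0]; xd=np.array([0,0,-1.]); ROT=R.from_matrix(np.c_[xd,yd,np.cross(xd,yd)]).as_rotvec()
def W(dx,dy,z): return np.r_[AX+M@[dx,dy],z]     # dock offsets from cam axis
def lever(th,r=.06,gap=0,z=.05):
    a=np.radians(th);u=np.array([np.cos(a),np.sin(a)]);t=np.array([u[1],-u[0]])
    s=.0175*abs(t[0])+.009*abs(t[1])+.006+gap
    return W(*(r*u-s*t),z)
def look(name,x0=225,y0=100,x1=365,y1=250,cam="top"):
    c=cams.capture(cam); cv2.imwrite(f"pics/{name}.png",cv2.resize(c["image"][y0:y1,x0:x1],None,fx=4,fy=4,interpolation=cv2.INTER_CUBIC)); return c
E
python3 - <<'E'
from h import *
manip.set_gripper(0.0)
manip.move_pose(lever(117.6,gap=.015,z=.25),ROT)
manip.move_linear(lever(117.6,gap=.015),rate=.15)
s0=manip.state();print(s0["clock"],s0["tool_pos"],s0["contact_force"],s0["gripper_width"])
look("start")
for th in(117,107,97,88): 
    manip.move_linear(lever(th),rate=.06); s=manip.state(); print(th,s["clock"],s["contact_force"]-s0["contact_force"])
look("mid")
E
```

```text
5.3333 [0.50458087 0.0105702  0.050927  ] [-0.1583751  -0.82725246 -0.04305333] 0.0006231113888534672
117 5.7917 [ 0.8329123   0.65338191 -0.96006875]
107 6.1333 [-0.30418156 -0.13525655  0.41748006]
97 6.4833 [-0.46973852 -0.02616192 -0.92029294]
88 6.8167 [-1.34409833  0.95428456 -1.35870556]
```

View pics/mid.png

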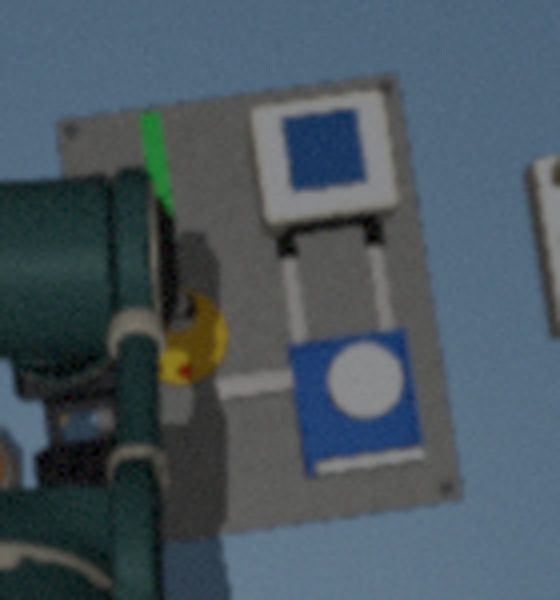

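The arm hides the lever, but the cam's red dot, now at crop (185,370), has moved clockwise from the lower right, so the lever is turning. Contact forces are small, so I'll carry on.

```bash
python3 - <<'E'
from h import *
for th in(78,67,56,45,34,24,14,6,1): 
    manip.move_linear(lever(th),rate=.06); s=manip.state(); print(th,s["clock"],s["contact_force"],np.round(s["tool_pos"]-lever(th),4))
manip.move_linear(W(.06,.045,.05),rate=.1)
manip.move_linear(W(.06,.045,.2),rate=.25)
manip.move_pose(W(-.165,-.11,.2),ROT)
print(manip.state()["clock"])
look("turned"); 
E
```

```text
78 7.1833 [-1.97841397 -0.84607878 -0.81988979] [-0.0002  0.0001 -0.0002]
67 7.5333 [-2.96841956 -0.10572029 -1.90884098] [ 0.      0.0001 -0.0001]
56 7.8917 [-2.66975434 -0.47862465 -0.24755384] [0.0003 0.0001 0.0001]
45 8.2583 [-1.35605641  0.43058763 -0.64665888] [0.0005 0.0001 0.0002]
34 8.6417 [-1.94245049  1.02715242 -0.17059381] [ 0.0006 -0.      0.0002]
24 9.0083 [-1.0757057   1.33304997 -0.08012976] [ 0.0007 -0.0001  0.0002]
14 9.3833 [-0.18345578 -0.21937824  0.77068893] [ 0.0008 -0.0004  0.0002]
6 9.7167 [1.34691362 0.45256933 0.17005003] [ 0.0007 -0.0005  0.0002]
1 9.9833 [0.69026608 0.19264524 0.22577409] [ 0.0005 -0.0005  0.0001]
12.225
```

View pics/turned.png

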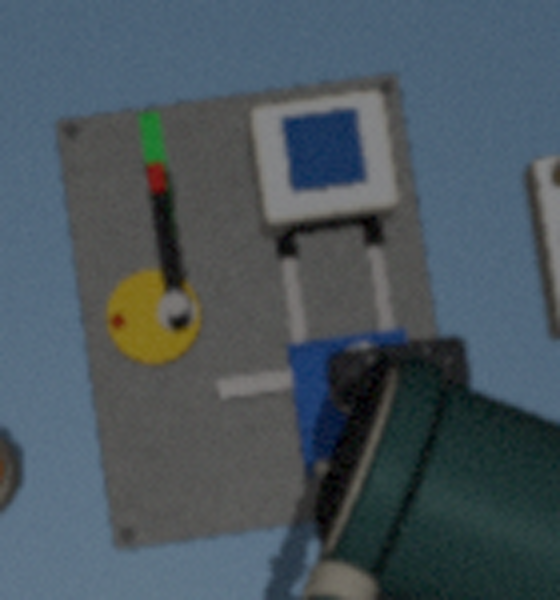

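The lever now lies over the green mark, with its red end at crop (156,180), and the carriage hasn't moved. I'll measure the lever angle, then push the carriage, watching the force.

```bash
python3 - <<'E'
from h import *
import sys
c=cams.capture("top")
r,rc,_=blob(c,(170,120,60),(180,255,255),(225,110,300,200)); v=(on_plane(c,[rc],.072)[0,:2]-AX)@M
print("lever",v,"angle off",np.degrees(np.arctan2(v[1],v[0])))
if abs(np.arctan2(v[1],v[0]))>.15: sys.exit("correct lever first")
y=-.110
manip.move_linear(W(-.165,y,.049),rate=.15); manip.dwell(.3)
f0=manip.state()["contact_force"]; F=lambda:(manip.state()["contact_force"]-f0)[:2]@M
for x in np.r_[np.arange(-.15,-.084,.008),np.arange(-.084,-.070,.001)]:
    manip.move_linear(W(x,y,.049),rate=.04); f=F(); print(round(x,4),np.round(f,1))
    if f[0]<-9 : break
print(manip.state()["clock"]); look("pushed")
E
```

```text
lever [0.07965942 0.00559211] angle off 4.01558964685251
-0.15 [-0.5 -0.2]
-0.142 [ 0.4 -0.8]
-0.134 [ 0.3 -1.8]
-0.126 [0.5 0.1]
-0.118 [-0.1 -0. ]
-0.11 [-0.5 -1.2]
-0.102 [ 0.3 -0.4]
-0.094 [-0.1 -1.7]
-0.086 [ 0.3 -0.9]
-0.084 [-1.2 -0.8]
-0.083 [-1.5 -1.2]
-0.082 [-1.5 -0.9]
-0.081 [-1.9 -1.3]
-0.08 [-1.3 -1.5]
-0.079 [-1.9 -1.4]
-0.078 [-3.4 -1.3]
-0.077 [-6.6 -1.5]
-0.076 [-8.9 -1.7]
-0.075 [-13.3  -2.8]
19.6083
```

View pics/pushed.png

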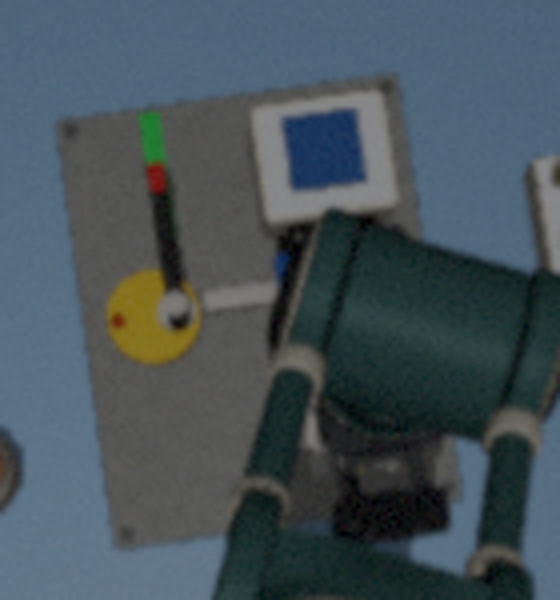

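The force rises steadily from −78 mm, where I predicted the stops, and the follower has moved from crop y≈385 to 295. I'll back off, lift clear and check.

```bash
python3 - <<'E'
from h import *
manip.move_linear(W(-.125,-.110,.049),rate=.08)
manip.move_linear(W(-.125,-.110,.22),rate=.25)
manip.move_pose(np.array([.40,-.42,.25]),ROT)
manip.dwell(.3)
c=look("final")
# blue tray + lever + bystanders
r,rc,_=blob(c,(170,120,60),(180,255,255),(225,110,300,200)); v=(on_plane(c,[rc],.072)[0,:2]-AX)@M
print("lever off deg",np.degrees(np.arctan2(v[1],v[0])))
o,oc,_=blob(c,(5,150,100),(18,255,255),(190,190,240,245)); print("jar",on_plane(c,[oc],.085))
s=manip.state(); print(s["clock"],s["contact_force"],s["gripper_width"])
E
```

```text
Traceback (most recent call last):
  File "h.py", line 23, in blob
    i=1+np.argmax(s[1:,4]); return (l==i).astype(np.uint8),ce[i],s[i]
        ~~~~~~~~~^^^^^^^^^
ValueError: attempt to get argmax of an empty sequence
```

View pics/final.png

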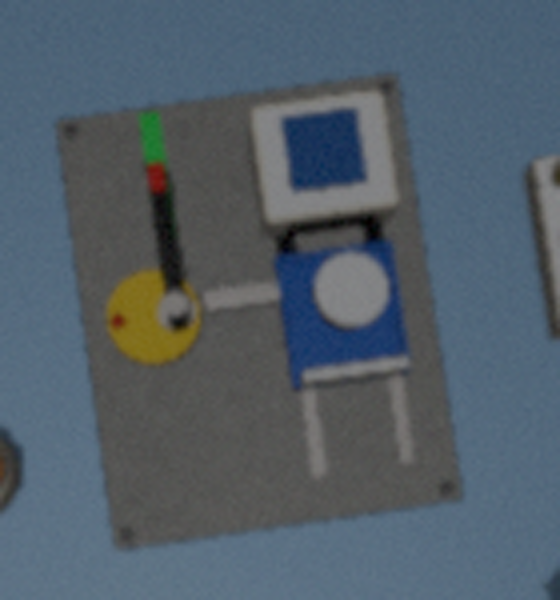

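The carriage front sits against the black stops at crop (288,245) and (375,235). The pot's lid is at (352,289) on the tray, and the lever is on the green mark. The red mask came up empty this time, so I'll measure from those pixels before handing in.

```bash
python3 - <<'E'
from h import *
c=cams.capture("top"); f=lambda x,y,z:(on_plane(c,[(225+x/4,100+y/4)],z)[0,:2]-AX)@M
a=f(357,371,.07);b=f(370,455,.07)
l=f(156,178,.072)-f(175,304,.072)
print("travel",a,b,a-f(369.5,464,.07),"lever deg",np.degrees(np.arctan2(l[1],l[0])),"lid-plate",f(352,289,.082)-a)
print("clock",manip.state()["clock"])
if a[0]+.121>.054 : order.close_job(); print("closed")
E
```

```text
travel [-0.0607262 -0.110608 ] [-0.11568024 -0.11066618] [ 0.06064134 -0.00114202] lever deg 0.2706569781382238 lid-plate [ 0.05167829 -0.00368026]
clock 22.775
the job is handed in; nothing more can be done
closed
```

I turned the cam lever clockwise with the closed fingertips until it lay over the green mark. Then I pushed the carriage home by its white plate, backed the arm off and handed the job in at about 23 s.

**Last checks**
- **Lever:** it measured 4° (0.07 rad) off the mark before the push and about 0.3° off by hand-picked pixels at the end. Both are within the 0.25 rad limit.
- **Carriage:** it travelled about 60.6 mm from the images, against a nominal 60 mm. The pushing force rose to 13 N at the predicted position of the stops.
- **Pot:** the lid's centre is about 52 mm ahead of the plate, and the pot looks upright on the tray from above.
- **Bystanders:** I planned the moves to clear all three. I did not re-measure any of them at the end, because the final script stopped before the jar check. The last view shows only edges of the rack and jar, and not the gel bottle.

**Checks that failed:** the first colour mask for the base plate leaked onto the mat, so I used corners picked by eye together with the green mark. The final red-tip mask found nothing, so the last lever angle comes from hand-picked pixels.

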